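# Book a lamp lens to a job at the bicycle shop's label reader

### The arm

A 6-joint arm with a two-finger parallel gripper is mounted at the origin on the work surface. World frame = base frame: x ahead of the robot, y to its left, z up, the work surface at z = 0. Lengths are in mm, angles in rad, forces in N, time in s.
With the tool pointing down it reaches from about 300 to 775 mm from the base axis. Payload 14.6 kg.
Tool frame: the origin (TCP) lies between the finger pads; the fingertips stand 19 mm ahead of it and the grasp point (between the pads) is the TCP; x points along the fingers, y is the direction in which the jaws open and shut, and the axes are right-handed (so a half turn about x gives the same grasp; the last joint's range is limited). The gripper opens to 94 mm and grips with 3 to 60 N. Pads are 16 mm wide; open, the fingers measure 119 mm over their backs; the gripper's body (75 mm by 177 mm) begins 78 mm behind the grasp point.
Start: joints at [-1.274, 0.3, 1.521, -0, 1.321, -0.067], TCP at [195.698, -513.996, 224.446] pointing down, gripper open.
Joint ranges: [-3.03, 3.03], [-0.79, 2.21], [0.23, 2.52], [-1.04, 4.18], [0, 3.07], [-2.55, 2.55]. Speed limits (rad/s): [2.22, 2.22, 2.57, 3.14, 3.14, 3.14].

### API

Orientations are given as [roll, pitch, yaw] about the fixed x, y, z axes, in that order (R = Rz(yaw) Ry(pitch) Rx(roll)).
In Python, from cell import manip gives the robot as it stands.
- The arm moves only by the tool jog_arm, never from a script. Its argument "series" is one flat list of numbers, 7 for each row, row after row: the turn, a rotation vector about the world's x, y, z in rad, then the shift along the world's x, y, z in m, then the opening, from -1 (shut) to 1 (fully open). A call has 1 to 20 rows; each row is the pose to reach, as a shift and turn from the pose commanded when the call began; what a row does not reach only later rows make up. A row lasts 1/8 s, in which the tool goes at most 62.5 mm and 10.7 degrees, less where a joint would pass 70% of its speed; a pose out of reach is approached as far as the arm can. A call with a gripper value outside its range is refused whole. The fingers move at their own pace and stop on an object; "squeeze" is the grip in N (left out, the last holds). Time passes only in rows, so rows that repeat a pose let the fingers close. It gives the time, the measured TCP pose, the force and the opening at its end, in the units of the state.
- manip.read_state(): the state, without advancing time (a new reading comes with each control period).
- manip.camera(name): name is "scene" or "side" or "wrist"; returns a dict with "color" (420x560x3 uint8, blue, green, red), "range_z" (420x560 float32, mm along the optical axis (not along the pixel's ray), 0 where there is no reading), "fx", "fy", "cx", "cy" (pixels), "pose" (4x4, takes a point from camera to world coordinates); the wrist camera has in their place "mount" (4x4, takes a point from camera to tool coordinates, whose origin is the TCP and whose axes are the tool frame's). Camera axes: x right, y down, z forward; pixel columns grow to the right and rows downward; lengths in mm; the calibration is good to about 2 mm. A picture is of the moment at which its call begins: read the wrist's pose just before it.
- manip.sign_off(): hands the job in, once; it reports no verdict.
The state is a dict: "clock": time; "joints": joint angles; "qd": joint speeds; "effort": joint torques, N m; "eef_pos": TCP position; "eef_rot": TCP orientation; "wrist_force": force on the tool from outside, world axes, zero at the start; "moment": the same for the moment, N m; "finger_gap": finger opening in mm.
Only numpy, scipy, OpenCV 4.12 (cv2) and the standard library are available. Lean on these libraries where they do the work, as an engineer would, in place of code of your own. Each camera call takes 0.05 s, during which the arm holds its last target.

### The job

Book the lamp lens out to its repair job: first slip the job tag by its eye over the post of the tag spindle, so that it lies flat on the spindle's disc, and let go of it; then pick up the lens plate that lies label up (its frosted end has a notched corner, at the left when that end points away from you) and present it to the reader, level and label up, with the frosted end pointing to the reader and the label about 12 cm straight out from its slanted window. Finish while still holding the plate there, still and off everything else; leave the other plate and the other goods where they are.

Things in the scene. Friction and masses are not known exactly. Their poses are not given: they have to be found in the camera images.
- tag: Job tag: flat aluminium plate 84 x 34 x 6 mm, about 45 g, with a round through hole (eye, 18 mm wide) near one end. Origin: centre of its underside; x along its length to the eye end, y across, z up. Starts flat and loose on a fixed dark wooden bar 50 x 20 mm, 24 mm high, running along below its middle; the tag's long edges overhang it by about 7 mm. Any yaw.
- tag_eye (a point): Centre of the tag's eye, at half its thickness: 25 mm from the tag's middle along its x, 17 mm from that end.
- spindle: Tag spindle, fixed to the counter: dark steel disc 76 mm across, 30 mm high, with an upright round steel post 9 mm thick in its centre, top 70 mm above the counter (last 8 mm tapered). Origin: centre of its underside on the counter, z up. It may stand left or right.
- spindle_foot (a point): Foot of the post, on the disc's top face, 30 mm above the counter.
- spindle_tip (a point): Top of the post, 70 mm above the counter.
- lens_plate: Clear glass plate 96 x 46 x 6 mm, about 50 g; last 34 mm frosted, with a 9 x 9 mm notch at one corner. Lies label up: striped paper label on top of the frosted end. Origin: centre of underside; x along it to the frosted end, y to the notched side, z up. Loose on a fixed dark wooden bar 56 x 30 mm, 24 mm high, along below its middle; long edges overhang it by 8 mm. Left or right, any yaw.
- lens_label (a point): Centre of the label, on the top face of the frosted end: 28 mm from the plate's middle along its x.
- lens_tail (a point): Middle of the edge of the plate's clear end, 48 mm from the plate's middle.
- other_plate: The other glass plate, same size, on the same kind of bar, but lying label down: no label on top, and seen from above with the frosted end pointing away from you its notch is at the right. Origin: centre of its lower face; x to its frosted end, z up. Leave it alone.
- reader: Label reader, fixed: black foot 100 x 120 mm, 18 mm high, thin mast, grey head (90 mm wide, top about 290 mm above the counter) with a dark window looking down at a slant (40 degrees below level) towards the robot's side. Origin: centre of the foot's underside; its -x axis is the side the window looks to, z up.
- reader_window (a point): Centre of the reader's dark window, 233 mm above the counter.
- reader_spot (a point): Where the label is to be held: 120 mm straight out from the window along its slanted line of sight, 156 mm above the counter and 112 mm from the reader's upright axis on the robot's side.
- grease_tub: Bystander: closed white grease tub, 56 mm across, 55 mm high. Origin: centre of its underside. Leave it alone.
- sprocket: Bystander: flat steel sprocket, about 76 mm across, 5 mm thick. Origin: centre of its underside. Leave it alone.
- bell: Bystander: brass bicycle bell, a dome 53 mm across, 33 mm high. Origin: centre of its underside. Leave it alone.
- tyre_lever: Bystander: black tyre lever, about 120 x 16 mm, 7 to 12 mm high. Origin: centre of its underside. Leave it alone.
- pedal: Bystander: black pedal, about 85 x 110 mm, 24 mm high. Origin: centre of its underside. Leave it alone.
- drink_bottle: Bystander: grey drinking bottle, 72 mm across, 190 mm high. Origin: centre of its underside. Leave it alone.
- carton: Bystander: closed cardboard carton, 80 x 60 x 50 mm. Origin: centre of its underside. Leave it alone.
There are look-alikes about, which are no part of the job. What is shaped like the tag but blue or yellow is not meant.

How it is judged:
By the outcome, as a careful person would: the job done as asked, in the order asked, and still so for the second after the job is handed in, while the arm keeps its last pose, push and grip.
It also fails if it takes over 58 s, if anything falls off the work surface, if the arm or the gripper's body presses on something with over 40 N, if the wrist force passes 120 N, or if a joint passes its speed limit or range.

## Working session

There is one attempt and no reset: what is moved stays moved. The work goes in short steps, Python scripts to look and compute and a tool call to move; the robot and the scene stay as the last step left them, time stands still between calls to the robot, and variables do not carry over. Pictures are saved under pics/ and viewed, and the job is handed in when it is done.

Besides the shell and the picture viewer there is one more tool, called after "Emit:" by a JSON object that holds its "method" and its "body". jog_arm: Moves the arm, as the interface text tells. Its arguments: {"type":"object","properties":{"series":{"type":"array","items":{"type":"number"}},"squeeze":{"type":"number"}},"required":["series"]}

```bash
ls; mkdir -p pics
cat > h.py <<'E'
import numpy as np, cv2, pickle
from cell import manip
E
python3 - <<'E'
from h import *
s=manip.read_state();print(s)
d={}
for n in("scene","side","wrist"):
    c=manip.camera(n);d[n]=c
    cv2.imwrite(f"pics/{n}0.png",c["color"]);print(n,c["fx"],c["fy"],c["cx"],c["cy"],c.get("pose",c.get("mount")))
d["s"]=s
pickle.dump(d,open("d0.pkl","wb"))
E
```

```text
pics
{'clock': 0.0, 'joints': array([-1.27357506e+00,  3.00468916e-01,  1.52159310e+00, -3.26623119e-05,
        1.32069399e+00, -6.66136278e-02]), 'qd': array([-0.00129633,  0.00053161, -0.00022852,  0.00024229, -0.00066339,
        0.00057175]), 'effort': array([-2.12355910e-03, -5.31805193e+01, -3.52731550e+01,  7.07652443e-02,
        2.43665732e-02, -8.76095442e-05]), 'eef_pos': array([ 195.63425687, -513.76818713,  223.88243357]), 'eef_rot': array([-1.61022222,  1.56963255,  1.89521344]), 'wrist_force': array([0.3590063 , 0.92604694, 0.68609465]), 'moment': array([ 0.03384087, -0.00938246,  0.01476732]), 'finger_gap': 93.67736986098629}
scene 387.31308793494816 387.31308793494816 282.5499474104933 210.64077372522715 [[ 5.60466576e-01  7.09607838e-01 -4.27005777e-01  9.72444224e+02]
 [ 8.28124988e-01 -4.85975922e-01  2.79349974e-01 -2.57691957e+02]
 [-9.28559458e-03 -5.10180477e-01 -8.60017243e-01  1.00657906e+03]
 [ 0.00000000e+00  0.00000000e+00  0.00000000e+00  1.00000000e+00]]
side 397.6691034795773 397.6691034795773 281.08545353162884 204.3498572925663 [[ 8.76414559e-01 -3.68791253e-01  3.09661965e-01  1.81928577e+02]
 [-4.81215332e-01 -6.46475277e-01  5.92031689e-01 -6.85331566e+02]
 [-1.81473042e-02 -6.67879277e-01 -7.44048350e-01  1.03840935e+03]
 [ 0.00000000e+00  0.00000000e+00  0.00000000e+00  1.00000000e+00]]
wrist 360.8911176427806 360.8911176427806 276.9978165230009 210.80518039796124 [[-2.71424736e-04 -2.57509074e-01  9.66275842e-01 -1.60473178e+02]
 [ 9.99999544e-01 -9.54651217e-04  2.64864957e-05  3.01911729e-01]
 [ 9.15635895e-04  9.66275409e-01  2.57509216e-01 -7.42694146e+01]
 [ 0.00000000e+00  0.00000000e+00  0.00000000e+00  1.00000000e+00]]
```

View pics/scene0.png

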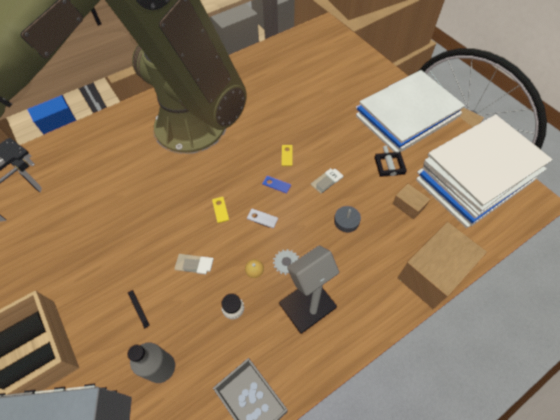

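View pics/side0.png

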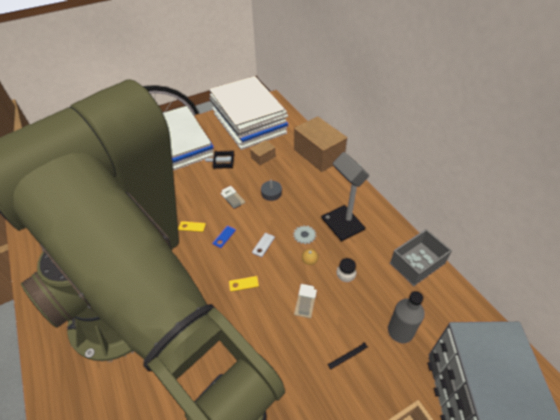

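View pics/wrist0.png

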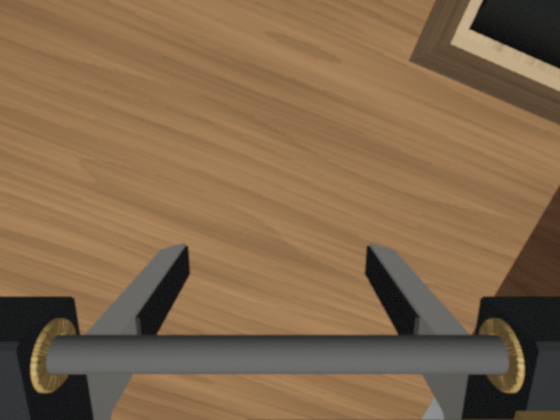

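The scene view shows the silver tag at (262,218). Blue look-alike at (277,185), yellow ones at (287,155) and (220,209). The glass plates are at (327,180) and (194,264), the spindle at (348,218) and the reader at (310,290). I'll enlarge the plates and the tag.

Run:
```python
from h import *
d=pickle.load(open("d0.pkl","rb"))
def crop(n,cx,cy,w=33,h=25):
    i=d[n]["color"][cy-h:cy+h,cx-w:cx+w];return cv2.resize(i,(396,300),interpolation=cv2.INTER_CUBIC)
a=np.hstack([crop("scene",327,180),crop("scene",194,264)]);b=np.hstack([crop("side",232,197),crop("side",306,300)])
cv2.imwrite("pics/c1.png",np.vstack([a,b]))
a=np.hstack([crop("scene",262,218),crop("scene",348,218)]);b=np.hstack([crop("side",263,244),crop("side",271,190)])
cv2.imwrite("pics/c2.png",np.vstack([a,b]))
```

```text
(no output)
```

View pics/c1.png

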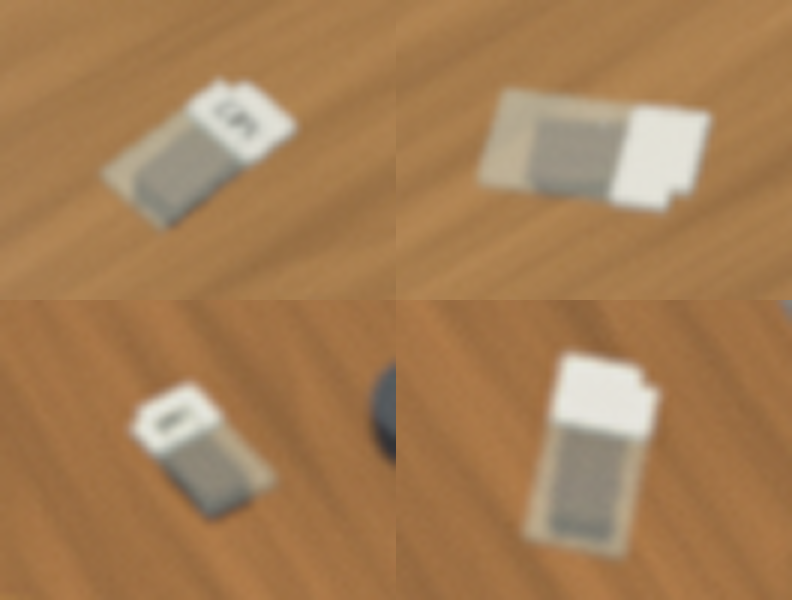

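View pics/c2.png

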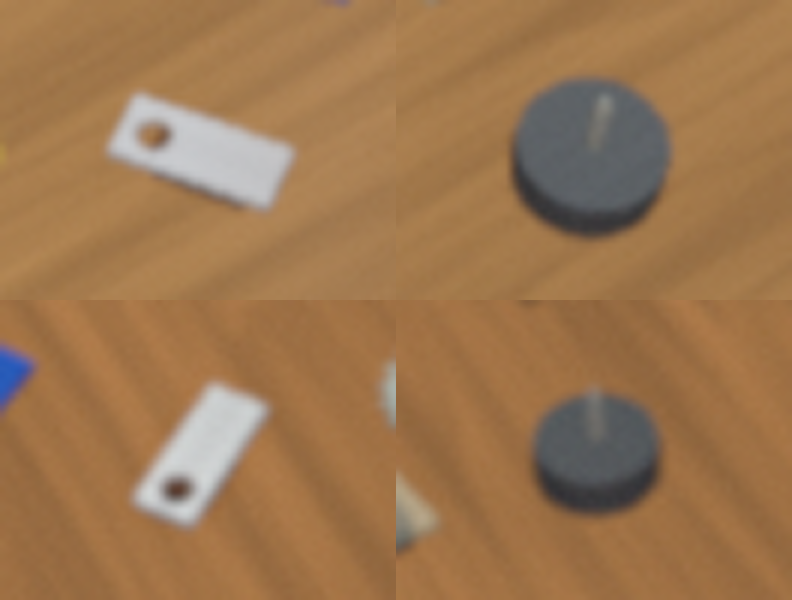

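Both candidate plates have a white frosted end:
- **Scene (327,180):** printed label facing up, and the notch at the left when the frosted end points away. This is the lens plate.
- **Scene (194,264):** no label, and the notch at the right. This is the other plate.

The tag's eye is at scene (262-7, 218-3). Next I'll measure the poses.

```bash
cat >> h.py <<'E'
def ray(c,u,v,P=None):
    P=c["pose"] if P is None else P
    d=np.array([(u-c["cx"])/c["fx"],(v-c["cy"])/c["fy"],1.0]);return P[:3,3],P[:3,:3]@d
def onz(c,uv,z,P=None):
    out=[]
    for u,v in np.atleast_2d(uv):
        o,d=ray(c,u,v,P);out.append((o+d*(z-o[2])/d[2]))
    return np.array(out)
def tri(*l):
    A=0;b=0
    for o,d in l:
        d=d/np.linalg.norm(d);M=np.eye(3)-np.outer(d,d);A=A+M;b=b+M@o
    return np.linalg.solve(A,b)
def proj(c,p,P=None):
    P=c["pose"] if P is None else P
    q=P[:3,:3].T@(np.asarray(p,float)-P[:3,3]);return q[0]/q[2]*c["fx"]+c["cx"],q[1]/q[2]*c["fy"]+c["cy"]
def wpose(c,s):
    from scipy.spatial.transform import Rotation as R
    T=np.eye(4);T[:3,:3]=R.from_euler("xyz",s["eef_rot"]).as_matrix();T[:3,3]=s["eef_pos"];return T@c["mount"]
E
python3 - <<'E'
from h import *
np.set_printoptions(precision=1,suppress=True)
d=pickle.load(open("d0.pkl","rb"))
def blob(n,cx,cy,lo,hi,w=33,h=25):
    im=cv2.cvtColor(d[n]["color"],cv2.COLOR_BGR2HSV);m=cv2.inRange(im,lo,hi)
    mm=np.zeros_like(m);mm[cy-h:cy+h,cx-w:cx+w]=m[cy-h:cy+h,cx-w:cx+w]
    k,l,st,ce=cv2.connectedComponentsWithStats(mm);i=1+np.argmax(st[1:,4]);return (l==i).astype(np.uint8),st[i]
for n,x,y in(("scene",262,218),("side",263,244)):
    m,st=blob(n,x,y,(0,0,120),(179,50,255));c=max(cv2.findContours(m,0,cv2.CHAIN_APPROX_NONE)[0],key=len)[:,0]
    w=onz(d[n],c,30)[:,:2].astype(np.float32);r=cv2.minAreaRect(w);print("tag",n,st,r)
e1=(229+154/6,193+135/6);e2=(230+177/6,219+188/6)
print("eye",onz(d["scene"],e1,29),onz(d["side"],e2,29))
S=lambda u,v:(294+u/6,155+v/6);T=lambda u,v:(199+u/6,172+(v-300)/6)
print("lens scene clear,clear,frost",onz(d["scene"],[S(102,175),S(167,226),S(298,125),S(190,105),S(240,162)],30))
print("lens side",onz(d["side"],[T(212,517),T(275,483),T(195,382),T(165,455),T(222,425)],30))
for n,x,y in(("scene",327,180),("side",232,197)):
    m,st=blob(n,x,y,(0,0,170),(179,40,255));c=max(cv2.findContours(m,0,cv2.CHAIN_APPROX_NONE)[0],key=len)[:,0]
    print("label",n,st,cv2.minAreaRect(onz(d[n],c,30)[:,:2].astype(np.float32)))
for n,x,y in(("scene",348,216),("side",271,190)):
    m,st=blob(n,x,y,(85,20,40),(125,255,120),22,22);c=max(cv2.findContours(m,0,cv2.CHAIN_APPROX_NONE)[0],key=len)[:,0]
    print("disc",n,st,cv2.minEnclosingCircle(onz(d[n],c,30)[:,:2].astype(np.float32)))
f=[(315+200/6+0,193+148/6)];
print("tip",tri(ray(d["scene"],315+(607-396)/6,193+100/6),ray(d["side"],238+(594-396)/6,165+92/6)))
print("foot",onz(d["scene"],(315+(597-396)/6,193+148/6),30),onz(d["side"],(238+(596-396)/6,165+140/6),30))
def crop(n,cx,cy,w=50,h=50):
    i=d[n]["color"][cy-h:cy+h,cx-w:cx+w];return cv2.resize(i,(400,400),interpolation=cv2.INTER_CUBIC)
cv2.imwrite("pics/c3.png",np.hstack([crop("scene",312,285),crop("side",345,195)]))
E
```

```text
tag scene [247 209  31  19 318] ((474.3059997558594, -3.2320709228515625), (85.27774810791016, 38.268978118896484), 32.78510665893555)
tag side [253 233  22  24 260] ((471.94805908203125, -2.2301406860351562), (87.70886993408203, 37.35375213623047), 34.49942398071289)
eye [[454.8 -16.5  29. ]] [[452.  -16.7  29. ]]
lens scene clear,clear,frost [[458.8 183.9  30. ]
 [502.3 192.4  30. ]
 [490.7 285.5  30. ]
 [449.1 247.4  30. ]
 [492.1 246.6  30. ]]
lens side [[455.6 180.3  30. ]
 [497.7 186.2  30. ]
 [491.  283.3  30. ]
 [451.6 237.6  30. ]
 [490.3 243.1  30. ]]
label scene [325 169  18  13 138] ((468.4859924316406, 262.73736572265625), (46.342796325683594, 37.186668395996094), 7.587249279022217)
label side [222 187  14  11  94] ((467.251953125, 264.1064758300781), (46.441829681396484, 37.831268310546875), 2.2292542457580566)
disc scene [336 208  23  21 285] ((612.3902587890625, 200.76510620117188), 34.801448822021484)
disc side [274 183   6  10  36] ((627.7008056640625, 194.80783081054688), 23.549571990966797)
tip [610.7 206.8  64.5]
foot [[615.1 203.8  30. ]] [[608.3 200.9  30. ]]
```

View pics/c3.png

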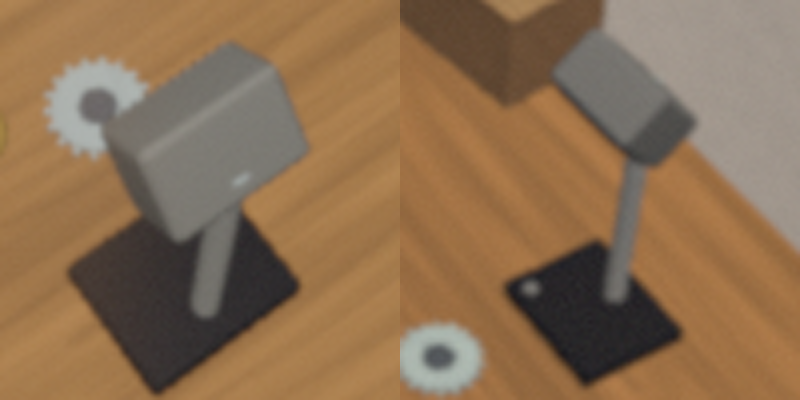

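Run:
```python
from h import *
np.set_printoptions(precision=1,suppress=True)
d=pickle.load(open("d0.pkl","rb"));a=d["scene"];b=d["side"]
S=lambda u,v:(262+u/4,235+v/4);T=lambda u,v:(295+(u-400)/4,145+v/4)
p=onz(a,[S(68,270),S(157,393),S(298,287)],18);q=onz(b,[T(505,288),T(587,384),T(682,333),T(597,240)],18)
for n,w in(("sc",p),("sd",q)):
    print(n,w[:,:2].tolist());e=np.diff(w,axis=0);print(np.linalg.norm(e,axis=1),np.degrees(np.arctan2(e[:,1],e[:,0])))
print("ctr",(p[0]+p[2])/2,(q[0]+q[2])/2,(q[1]+q[3])/2)
print("carton",onz(a,(410,193),50),onz(b,(263,150),50),"pedal",onz(a,(390,163),24),"sprocket",onz(a,(286,262),5),"other",onz(a,(194,264),30))
print("blue",onz(a,(277,185),30))
# depth of head top
for (u,v) in [(310,265),(330,255),(300,285),(322,263)]:
    z=a["range_z"][v,u];o,dd=ray(a,u,v);print(o+dd*z)
```

```text
sc [[706.5425797964591, -99.97130808868721], [802.8625528016652, -97.60828304018324], [799.4748614887427, 16.604393545583264]]
[ 96.3 114.3] [ 1.4 91.7]
sd [[695.9704865940134, 10.166681277282919], [698.6789896744331, -105.8814324683218], [795.0968546075426, -101.30803598945465], [793.4272055203278, 16.574161379409816]]
[116.1  96.5 117.9] [-88.7   2.7  90.8]
ctr [753.  -41.7  18. ] [745.5 -45.6  18. ] [746.1 -44.7  18. ]
carton [[659.3 396.1  50. ]] [[667.4 379.4  50. ]] pedal [[531.7 441.1  24. ]] sprocket [[618.4 -17.7   5. ]] other [[ 491.2 -233.4   30. ]]
blue [[402.6  96.5  30. ]]
[750.9 -49.9 288.6]
[754.5  -2.  283.4]
[765.9 -83.9 261. ]
[757.7 -24.1 277.6]
```

Run:
```python
from h import *
from scipy.spatial.transform import Rotation as R
np.set_printoptions(precision=3,suppress=True)
s=manip.read_state();M=R.from_euler("xyz",s["eef_rot"]).as_matrix();print(M)
zy=np.arctan2(M[1,2],M[0,2]);print("toolz yaw",np.degrees(zy),"q1 deg",np.degrees(s["joints"][0]),np.degrees(s["joints"][5]))
```

```text
[[-0.     0.356 -0.935]
 [ 0.001 -0.935 -0.356]
 [-1.    -0.001 -0.   ]]
toolz yaw -159.15737499884722 q1 deg -72.9727613595955 -3.815045169292422
```

Emit:
{"method": "jog_arm", "body": {"series": [0,0,0.177,0.0156,0.0276,-0.001,1,0,0,0.354,0.0312,0.0552,-0.002,1,0,0,0.531,0.0468,0.0828,-0.003,1,0,0,0.708,0.0624,0.1104,-0.004,1,0,0,0.885,0.078,0.138,-0.005,1,0,0,1.062,0.0936,0.1656,-0.006,1,0,0,1.239,0.1092,0.1932,-0.007,1,0,0,1.416,0.1248,0.2208,-0.008,1,0,0,1.593,0.1404,0.2484,-0.009,1,0,0,1.77,0.156,0.276,-0.01,1,0,0,1.947,0.1716,0.3036,-0.011,1,0,0,2.124,0.1872,0.3312,-0.012,1,0,0,2.301,0.2028,0.3588,-0.013,1,0,0,2.478,0.2184,0.3864,-0.014,1,0,0,2.655,0.234,0.414,-0.015,1,0,0,2.832,0.2496,0.4416,-0.016,1,0,0,3.009,0.2652,0.4692,-0.017,1,0,0,3.186,0.2808,0.4968,-0.018,1,0,0,3.365,0.296,0.524,-0.02,1,0,0,3.365,0.296,0.524,-0.02,1], "squeeze": 25}}

```text
clock: 2.65
eef_pos: [491.9, 11.2, 203.9]
eef_rot: [2.376, 1.57, 2.967]
wrist_force: [-0.9, 0.2, 0.9]
finger_gap: 93.7
```

```bash
cat > snap.py <<'E'
from h import *
import sys
np.set_printoptions(precision=2,suppress=True)
n=sys.argv[1]
s=manip.read_state();c=manip.camera("wrist");pickle.dump((s,c),open(n+".pkl","wb"));cv2.imwrite(f"pics/{n}.png",c["color"])
print(s["clock"],s["joints"],s["eef_pos"],s["eef_rot"],s["wrist_force"],s["finger_gap"])
E
python3 snap.py w1
```

```text
2.65 [-0.05  0.19  1.71  0.    1.25 -2.21] [491.94  11.24 203.95] [2.38 1.57 2.97] [-0.85  0.23  0.86] 93.70107318381709
```

View pics/w1.png

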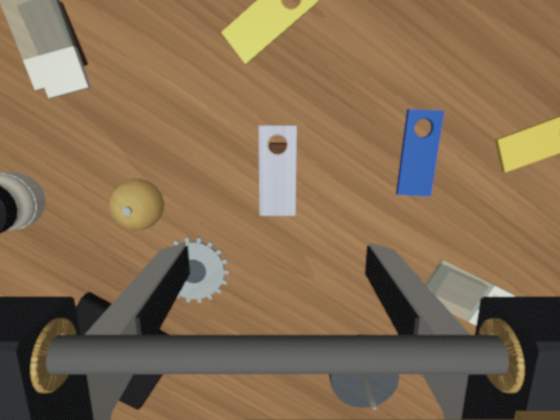

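The wrist view shows the silver tag at (278,170), upright in the image, with its eye at (277,144). I'll measure it on the z=30 plane.

```bash
cat >> h.py <<'E'
def wblob(c,P,box,lo,hi,z,poly=False):
    x0,y0,x1,y1=box;im=cv2.cvtColor(c["color"],cv2.COLOR_BGR2HSV);m=cv2.inRange(im,lo,hi)
    mm=np.zeros_like(m);mm[y0:y1,x0:x1]=m[y0:y1,x0:x1]
    cs,h=cv2.findContours(mm,cv2.RETR_CCOMP,cv2.CHAIN_APPROX_NONE);i=int(np.argmax([cv2.contourArea(k) for k in cs]))
    ct=cs[i][:,0];r=cv2.minAreaRect(onz(c,ct,z,P)[:,:2].astype(np.float32))
    holes=[cs[j][:,0] for j in range(len(cs)) if h[0][j][3]==i and cv2.contourArea(cs[j])>30]
    return ct,r,holes
E
python3 - <<'E'
from h import *
from scipy.spatial.transform import Rotation as R
s,c=pickle.load(open("w1.pkl","rb"));P=wpose(c,s)
ct,r,hs=wblob(c,P,(240,110,320,230),(0,0,120),(179,60,255),30);print(r)
for h in hs: print("hole",cv2.minEnclosingCircle(h.astype(np.float32)),cv2.minEnclosingCircle(onz(c,h,30,P)[:,:2].astype(np.float32)))
M=R.from_euler("xyz",s["eef_rot"]).as_matrix();print(np.degrees(np.arctan2(M[1,2],M[0,2])))
print("disc?",onz(c,(364,375),30,P))
E
```

```text
((471.8542175292969, -2.3916549682617188), (84.51519775390625, 35.435218811035156), 34.262245178222656)
hole ((276.9347839355469, 144.06521606445312), 10.121528625488281) ((451.0091247558594, -16.341014862060547), 9.137332916259766)
33.81738274132996
disc? [[604.62754376 200.36205701  30.        ]]
```

Emit:
{"method": "jog_arm", "body": {"series": [0,0,0.008,-0.001,0,-0.05,0.4,0,0,0.008,-0.001,0,-0.1,0.4,0,0,0.008,-0.001,0,-0.14,0.4,0,0,0.008,-0.001,0,-0.165,0.4,0,0,0.008,-0.001,0,-0.1745,0.4,0,0,0.008,-0.001,0,-0.1745,0.4,0,0,0.008,-0.001,0,-0.1745,-1,0,0,0.008,-0.001,0,-0.1745,-1,0,0,0.008,-0.001,0,-0.1745,-1,0,0,0.008,-0.001,0,-0.1745,-1,0,0,0.008,-0.001,0,-0.1745,-1], "squeeze": 30}}

```text
clock: 4.08
eef_pos: [490.8, 10.0, 30.2]
eef_rot: [-0.585, 1.57, 0.01]
wrist_force: [-1.3, 1.2, 5.5]
finger_gap: 33.5
```

```bash
python3 snap.py w2
```

```text
4.075 [-0.05  0.43  1.85  0.    0.86 -2.22] [490.85  10.03  30.23] [-0.59  1.57  0.01] [-1.34  1.24  5.49] 33.52427994339584
```

View pics/w2.png

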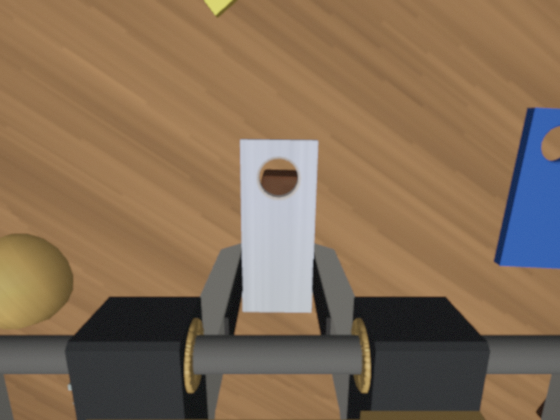

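Emit:
{"method": "jog_arm", "body": {"series": [0,0,0,0,0,0.01,-1,0,0,0,0,0,0.04,-1,0,0,0,0,0,0.08,-1,0,0,0,0.017,0.033,0.12,-1,0,0,0,0.037,0.072,0.12,-1,0,0,0,0.057,0.111,0.12,-1,0,0,0,0.077,0.15,0.12,-1,0,0,0,0.097,0.189,0.12,-1,0,0,0,0.117,0.228,0.12,-1,0,0,0,0.133,0.261,0.12,-1,0,0,0,0.133,0.261,0.12,-1,0,0,0,0.133,0.261,0.12,-1]}}

```text
clock: 5.62
eef_pos: [623.4, 270.5, 149.9]
eef_rot: [-3.089, 1.57, -2.494]
wrist_force: [-0.4, 0.9, 0.9]
finger_gap: 33.6
```

```bash
python3 snap.py w3
python3 - <<'E'
from h import *
s,c=pickle.load(open("w2.pkl","rb"));P=wpose(c,s)
ct,r,hs=wblob(c,P,(230,130,330,330),(0,0,150),(179,60,255),30);print(r)
for h in hs: print("hole",cv2.minEnclosingCircle(h.astype(np.float32)),cv2.minEnclosingCircle(onz(c,h,30,P)[:,:2].astype(np.float32)))
E
```

```text
5.625 [ 0.36  0.65  1.18 -0.    1.31 -1.81] [623.42 270.49 149.95] [-3.09  1.57 -2.49] [-0.38  0.91  0.94] 33.61512543115354
((472.25543212890625, -2.6343460083007812), (84.9664306640625, 34.82866668701172), 33.36406326293945)
hole ((278.3450622558594, 177.54225158691406), 20.421472549438477) ((451.244384765625, -16.41269302368164), 9.20959186553955)
```

View pics/w3.png

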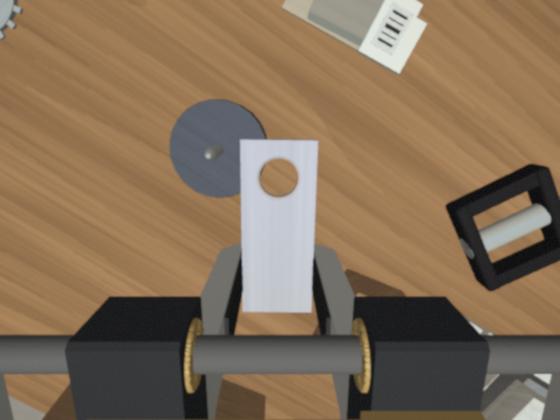

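Run:
```python
from h import *
s,c=pickle.load(open("w3.pkl","rb"));P=wpose(c,s)
i=c["color"][90:210,160:280];cv2.imwrite("pics/c4.png",cv2.resize(i,(600,600),interpolation=cv2.INTER_CUBIC))
ct,r,hs=wblob(c,P,(230,130,330,330),(0,0,150),(179,60,255),149.7)
for h in hs: print("hole",cv2.minEnclosingCircle(onz(c,h,149.7,P)[:,:2].astype(np.float32)))
im=cv2.cvtColor(c["color"],cv2.COLOR_BGR2HSV);print(im[120,215],im[180,220],im[165,190])
ct,r,hs=wblob(c,P,(150,80,240,220),(90,30,20),(130,255,130),30)
w=onz(c,ct,30,P)[:,:2];px=ct
k=(px[:,0]<232);w=w[k]
A=np.c_[2*w,np.ones(len(w))];x=np.linalg.lstsq(A,(w**2).sum(1),rcond=None)[0];print("circ",x[:2],np.sqrt(x[2]+x[0]**2+x[1]**2))
for p in [(612,202)]:
  print(proj(c,(*p,30),P),proj(c,(*p,70),P),proj(c,(*p,0),P))
```

```text
hole ((583.8760375976562, 243.88809204101562), 9.167501449584961)
[109  37 109] [110  35 110] [105  37 109]
circ [608.01886175 204.78260759] 35.58385277133098
(np.float64(212.0779907252556), np.float64(151.59017284106758)) (np.float64(201.58133374419293), np.float64(157.44757206865074)) (np.float64(218.21545768920407), np.float64(148.16531154296035))
```

View pics/c4.png

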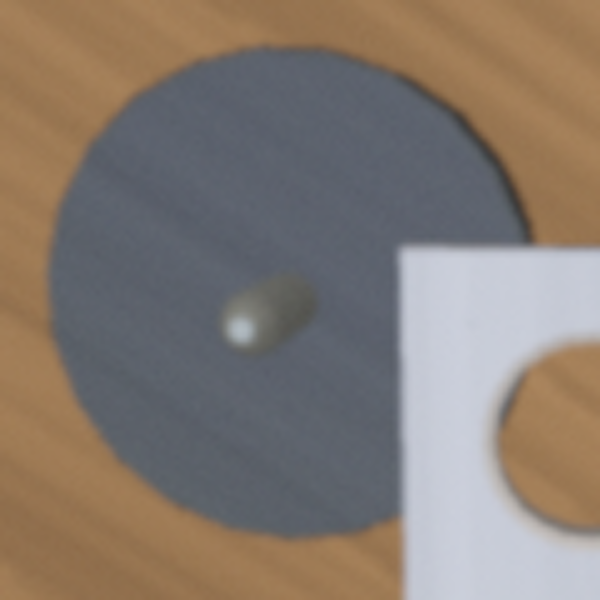

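Run:
```python
from h import *
s,c=pickle.load(open("w3.pkl","rb"));P=wpose(c,s)
print(onz(c,(218.2,148.2),30,P),onz(c,(208,156),70,P))
g=cv2.Canny(c["color"],40,120);ys,xs=np.nonzero(g)
k=(np.abs(np.hypot(xs-218.2,ys-148.2)-49)<4)&~((xs>232)&(ys>130));pts=np.c_[xs[k],ys[k]].astype(np.float32)
e=cv2.fitEllipse(pts);print(len(pts),e)
for z in(30,):
    w=onz(c,pts,z,P)[:,:2]
    for _ in range(3):
        A=np.c_[2*w,np.ones(len(w))];x=np.linalg.lstsq(A,(w**2).sum(1),rcond=None)[0];R=np.sqrt(x[2]+x[0]**2+x[1]**2)
        rr=np.abs(np.hypot(*(w-x[:2]).T)-R);w=w[rr<1.0]
    print(z,len(w),x[:2],R)
```

```text
[[607.15838464 204.55118025  30.        ]] [[608.79888469 205.03189712  70.        ]]
282 ((218.20957946777344, 147.8207550048828), (96.65388488769531, 100.18819427490234), 137.7738037109375)
30 266 [607.91879201 205.31239183] 37.75370742055293
```

Emit:
{"method": "jog_arm", "body": {"series": [0,0,0,0.006,-0.01,0,-1,0,0,0,0.016,-0.026,0,-1,0,0,0,0.0243,-0.0389,0,-1,0,0,0,0.0243,-0.0389,-0.02,-1,0,0,0,0.0243,-0.0389,-0.045,-1,0,0,0,0.0243,-0.0389,-0.058,-1,0,0,0,0.0243,-0.0389,-0.058,-1,0,0,0,0.0243,-0.0389,-0.058,-1]}}

```text
clock: 6.68
eef_pos: [648.3, 232.4, 92.7]
eef_rot: [-0.307, 1.57, 0.289]
wrist_force: [-0.9, -0.2, 0.9]
finger_gap: 33.7
```

```bash
python3 snap.py w4
python3 - <<'E'
from h import *
s,c=pickle.load(open("w4.pkl","rb"))
i=c["color"][130:230,210:350];cv2.imwrite("pics/c5.png",cv2.resize(i,(700,500),interpolation=cv2.INTER_CUBIC))
E
```

```text
6.675 [ 0.29  0.73  1.2  -0.    1.21 -1.88] [648.31 232.35  92.75] [-0.31  1.57  0.29] [-0.92 -0.19  0.86] 33.65499226249073
```

View pics/c5.png

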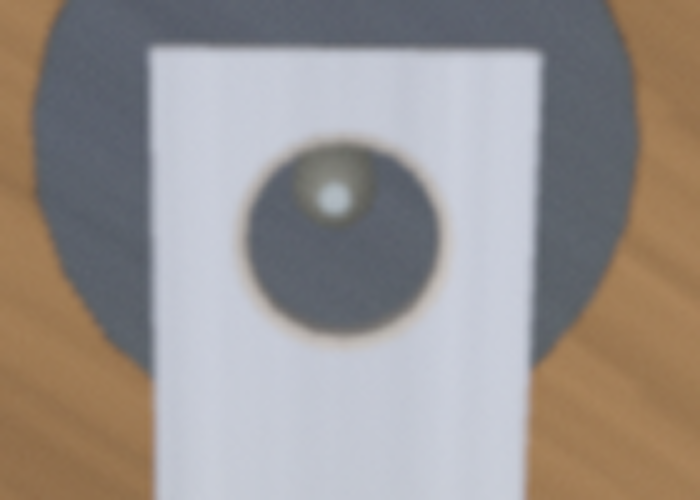

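Run:
```python
from h import *
s,c=pickle.load(open("w4.pkl","rb"));P=wpose(c,s)
print("tip",onz(c,(277,169.7),70,P),"eye",onz(c,(278.5,177.3),92.5,P), "eye mid",onz(c,(278.5,177.6),89.5,P))
ys=onz(c,[(210+35/5,130+150/5),(210+637/5,130+150/5)],30,P);print(ys, ys.mean(0))
```

```text
tip [[608.73980202 205.20639506  70.        ]] eye [[608.44011945 205.83070202  92.5       ]] eye mid [[608.96963803 206.20233832  89.5       ]]
[[629.40524124 174.48473666  30.        ]
 [587.81392839 235.99623213  30.        ]] [608.60958481 205.24048439  30.        ]
```

Emit:
{"method": "jog_arm", "body": {"series": [0,0,0,0,-0.0005,-0.015,-1,0,0,0,0,-0.0005,-0.03,-1,0,0,0,0,-0.0005,-0.042,-1,0,0,0,0,-0.0005,-0.05,-1,0,0,0,0,-0.0005,-0.0553,-1,0,0,0,0,-0.0005,-0.0553,-1,0,0,0,0,-0.0005,-0.0553,-1]}}

```text
clock: 7.6
eef_pos: [648.2, 231.6, 36.9]
eef_rot: [-0.316, 1.57, 0.279]
wrist_force: [-0.0, -0.2, -0.5]
finger_gap: 33.3
```

```bash
python3 snap.py w5
```

```text
7.6 [ 0.29  0.79  1.23 -0.    1.12 -1.88] [648.15 231.64  36.91] [-0.32  1.57  0.28] [-0.02 -0.18 -0.53] 33.27706470725132
```

View pics/w5.png

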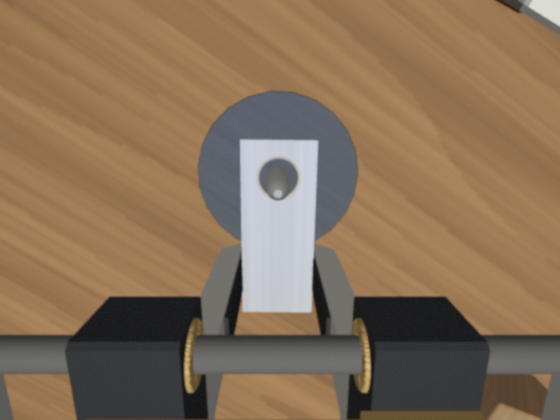

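The post stands in the eye at (278,178) with no contact force. Lower 0.6 mm, release, rise.

Emit:
{"method": "jog_arm", "body": {"series": [0,0,0,0,0,-0.0006,-1,0,0,0,0,0,-0.0006,-1,0,0,0,0,0,-0.0006,0.3,0,0,0,0,0,-0.0006,0.3,0,0,0,0,0,-0.0006,0.3,0,0,0,0,0,0.02,0.3,0,0,0,0,0,0.06,0.3,0,0,0,0,0,0.1,0.3,0,0,0,0,0,0.12,0.3,0,0,0,0,0,0.12,0.3]}}

```text
clock: 8.9
eef_pos: [648.4, 231.7, 158.2]
eef_rot: [-0.304, 1.568, 0.291]
wrist_force: [0.1, -0.1, 0.3]
finger_gap: 61.2
```

```bash
python3 snap.py w6
```

```text
8.9 [ 0.29  0.66  1.14  0.    1.33 -1.88] [648.39 231.74 158.17] [-0.3   1.57  0.29] [ 0.09 -0.09  0.3 ] 61.206322352573
```

View pics/w6.png

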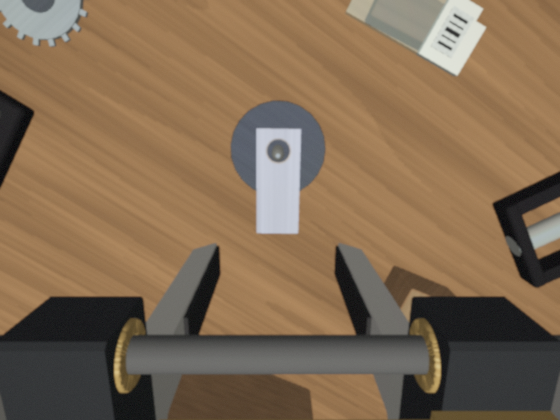

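The tag lies on the disc with the post through its eye (279,151), and it is released. The label with barcode shows at (455,30). Now to the lens plate.

Emit:
{"method": "jog_arm", "body": {"series": [0,0,-0.17,-0.0144,-0.0017,0.01,0.6,0,0,-0.34,-0.0288,-0.0034,0.02,0.6,0,0,-0.51,-0.0432,-0.005,0.03,0.6,0,0,-0.68,-0.0576,-0.0067,0.04,0.6,0,0,-0.85,-0.072,-0.0084,0.04,0.6,0,0,-1.02,-0.0865,-0.01,0.04,0.6,0,0,-1.19,-0.101,-0.0117,0.04,0.6,0,0,-1.36,-0.1153,-0.0134,0.04,0.6,0,0,-1.53,-0.13,-0.015,0.04,0.6,0,0,-1.7,-0.1445,-0.0168,0.04,0.6,0,0,-1.87,-0.159,-0.0185,0.04,0.6,0,0,-2.035,-0.173,-0.02,0.04,0.6,0,0,-2.035,-0.173,-0.02,0.04,0.6,0,0,-2.035,-0.173,-0.02,0.04,0.6]}}

```text
clock: 10.7
eef_pos: [475.2, 211.6, 195.9]
eef_rot: [-1.336, 1.57, -2.772]
wrist_force: [-1.2, -0.1, 0.2]
finger_gap: 75.6
```

```bash
python3 snap.py w7
```

```text
10.7 [ 0.35  0.26  1.64 -0.    1.24  0.21] [475.17 211.57 195.91] [-1.34  1.57 -2.77] [-1.22 -0.15  0.18] 75.59890315109928
```

View pics/w7.png

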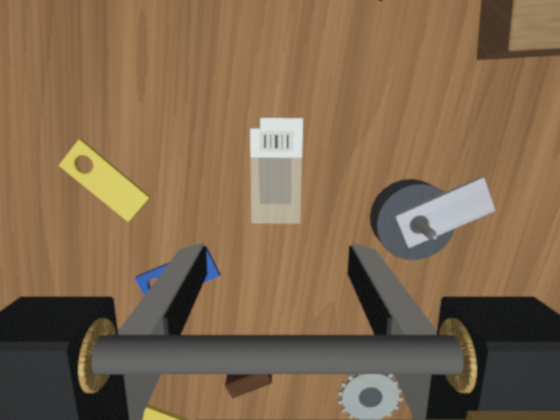

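Run:
```python
from h import *
from scipy.spatial.transform import Rotation as R
s,c=pickle.load(open("w7.pkl","rb"));P=wpose(c,s)
i=c["color"][105:235,215:345];cv2.imwrite("pics/c6.png",cv2.resize(i,(600,600),interpolation=cv2.INTER_CUBIC))
ct,r,h=wblob(c,P,(240,110,312,165),(0,0,160),(179,45,255),30);print(r)
M=R.from_euler("xyz",s["eef_rot"]).as_matrix();print(np.degrees(np.arctan2(M[1,2],M[0,2])))
```

```text
((466.81268310546875, 262.1155090332031), (46.75802993774414, 40.30604553222656), 7.677788257598877)
-82.28206814421776
```

View pics/c6.png

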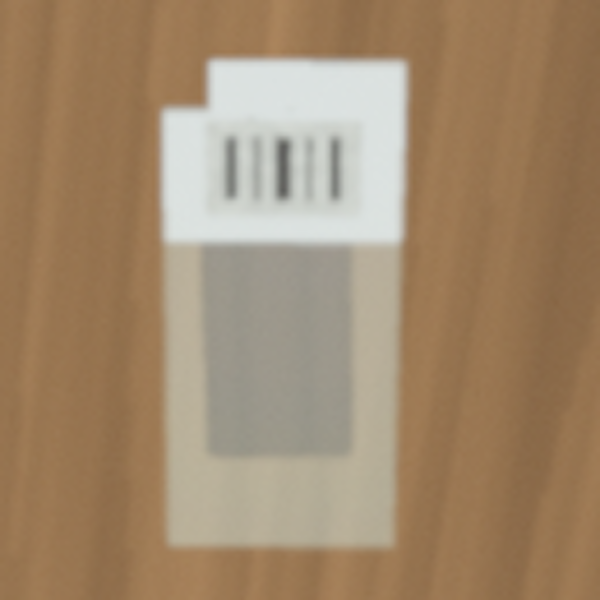

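This is the lens plate: its striped label is up, and the notch is at the upper left (185,85 in the crop) with the frosted end pointing away. Now the corners.

Run:
```python
from h import *
np.set_printoptions(precision=2,suppress=True)
s,c=pickle.load(open("w7.pkl","rb"));P=wpose(c,s)
f=lambda u,v:(215+u/600*130-.4,105+v/600*130-.4)
w=onz(c,[f(167,548),f(394,547),f(407,60),f(208,60),f(283,167)],30,P)[:,:2];print(w)
tail=(w[0]+w[1])/2;ax=w[2]-w[1];print(np.linalg.norm(ax),np.linalg.norm(w[1]-w[0]),np.degrees(np.arctan2(ax[1],ax[0])))
u=ax/np.linalg.norm(ax);print("ctr from tail",tail+48*u,"from label",w[4]-28*u)
a=pickle.load(open("d0.pkl","rb"))["scene"]
# reader head depth extents
pts=[]
for v in range(240,310):
    for q in range(280,345):
        z=a["range_z"][v,q]
        if z>0:
            o,d=ray(a,q,v);p=o+d*z
            if p[2]>190 and abs(p[0]-740)<90 and abs(p[1]+43)<60: pts.append(p)
pts=np.array(pts);print(len(pts),pts.min(0),pts.max(0))
for lo in range(200,295,15):
    k=(pts[:,2]>=lo)&(pts[:,2]<lo+15)
    if k.any():print(lo,pts[k].min(0),pts[k].max(0))
```

```text
[[453.34 183.38]
 [499.35 189.81]
 [487.36 285.55]
 [449.94 280.52]
 [466.69 262.62]]
96.48968296454512 46.458461226759326 97.14038999629227
ctr from tail [470.38 234.23] from label [470.17 234.84]
1599 [714.86 -85.49 191.26] [786.6    4.74 289.64]
200 [775.99 -46.6  200.8 ] [780.96 -37.85 211.31]
215 [750.46 -85.13 215.11] [781.56 -34.51 229.69]
230 [735.76 -85.22 231.21] [786.23   1.08 244.98]
245 [714.86 -85.49 245.25] [786.6    3.87 259.97]
260 [715.09 -85.27 260.02] [776.71   4.74 275.  ]
275 [730.18 -84.95 275.03] [765.36   3.86 289.64]
```

Emit:
{"method": "jog_arm", "body": {"series": [0,0,-0.005,-0.0023,0.003,-0.05,0.6,0,0,-0.005,-0.0023,0.003,-0.1,0.6,0,0,-0.005,-0.0023,0.003,-0.135,0.6,0,0,-0.005,-0.0023,0.003,-0.157,0.6,0,0,-0.005,-0.0023,0.003,-0.1665,0.6,0,0,-0.005,-0.0023,0.003,-0.1665,0.6,0,0,-0.005,-0.0023,0.003,-0.1665,-1,0,0,-0.005,-0.0023,0.003,-0.1665,-1,0,0,-0.005,-0.0023,0.003,-0.1665,-1,0,0,-0.005,-0.0023,0.003,-0.1665,-1,0,0,-0.005,-0.0023,0.003,-0.1665,-1], "squeeze": 25}}

```text
clock: 12.12
eef_pos: [472.9, 214.7, 30.5]
eef_rot: [1.751, 1.57, 0.306]
wrist_force: [-2.3, -0.4, 5.5]
finger_gap: 45.6
```

```bash
python3 snap.py w8
```

```text
12.125 [ 0.36  0.48  1.77 -0.    0.89  0.23] [472.88 214.67  30.51] [1.75 1.57 0.31] [-2.25 -0.42  5.47] 45.584283740380755
```

View pics/w8.png

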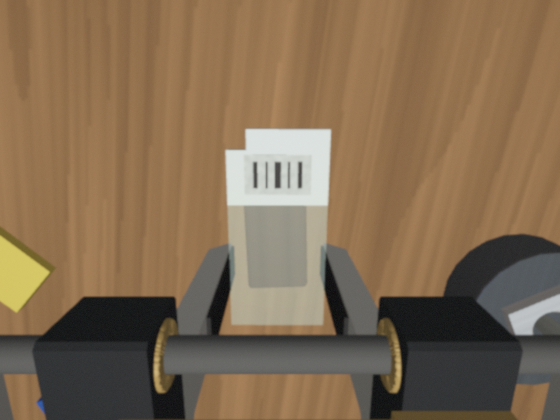

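Run:
```python
from h import *
np.set_printoptions(precision=3,suppress=True)
dd=pickle.load(open("d0.pkl","rb"));
for n,box in(("scene",(280,345,240,310)),("side",(325,380,145,195))):
    a=dd[n];pts=[]
    for v in range(box[2],box[3]):
        for q in range(box[0],box[1]):
            z=a["range_z"][v,q]
            if z>0:
                o,d=ray(a,q,v);p=o+d*z
                if 210<p[2]<300 and abs(p[0]-750)<90 and abs(p[1]+43)<60: pts.append(p)
    pts=np.array(pts);print(n,len(pts),pts.min(0),pts.max(0));rest=pts
    rng=np.random.default_rng(0)
    for _ in range(3):
        best=None
        for i in range(400):
            t=rest[rng.choice(len(rest),3,False)];nn=np.cross(t[1]-t[0],t[2]-t[0]);l=np.linalg.norm(nn)
            if l<50: continue
            nn/=l;k=np.abs((rest-t[0])@nn)<1.5
            if best is None or k.sum()>best.sum():best=k
        q=rest[best];m=q.mean(0);nn=np.linalg.svd(q-m)[2][2];nn*=np.sign(nn[2]) 
        print(len(q),m,nn,"hyaw",np.degrees(np.arctan2(nn[1],nn[0])),"elev",np.degrees(np.arcsin(nn[2])));rest=rest[~best]
        if len(rest)<60:break
# held plate vs tool
s,c=pickle.load(open("w8.pkl","rb"));P=wpose(c,s);zt=30.0
i=c["color"][120:340,210:350];cv2.imwrite("pics/c7.png",cv2.resize(i,(382,600),interpolation=cv2.INTER_CUBIC))
w=onz(c,[(232,325),(324.5,325),(330.5,129),(278.3,174.5)],zt,P);T=s["eef_pos"]
print(w,np.linalg.norm(w[2]-w[1]));ax=w[2]-w[1];print("plate yaw",np.degrees(np.arctan2(ax[1],ax[0])),"label-TCP",w[3]-T)
```

```text
scene 1584 [714.857 -85.49  210.373] [786.596   4.736 289.643]
737 [767.572 -40.643 268.716] [0.756 0.018 0.654] hyaw 1.3586305309720406 elev 40.86022721167384
434 [732.934 -42.253 274.897] [-0.633 -0.011  0.774] hyaw -179.04708453968416 elev 50.71517163283671
160 [770.045 -44.233 262.498] [0.748 0.008 0.663] hyaw 0.5814386426432652 elev 41.56305720844691
side 669 [713.103 -87.225 221.472] [785.401   3.889 288.523]
245 [731.283 -40.068 272.893] [-0.655  0.001  0.755] hyaw 179.90339391179072 elev 49.050134061459936
113 [749.332 -83.133 252.306] [-0.014  1.     0.013] hyaw 90.80760353997432 elev 0.7625727134988611
95 [734.968 -43.166 272.616] [-0.646  0.012  0.763] hyaw 178.95365046610766 elev 49.771834827850356
[[453.541 183.772  30.   ]
 [499.804 189.591  30.   ]
 [487.122 285.179  30.   ]
 [467.084 262.537  30.   ]] 96.4258480700945
plate yaw 97.55740668349924 label-TCP [-5.792 47.867 -0.511]
```

View pics/c7.png

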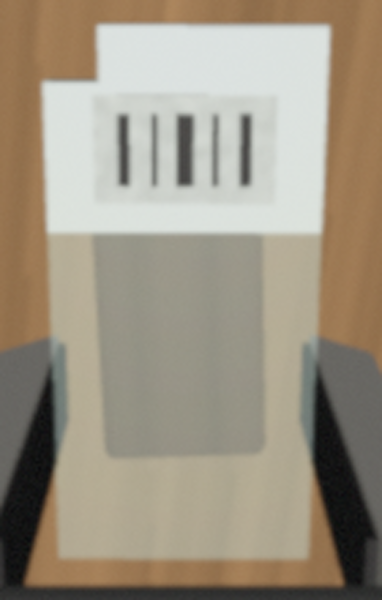

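Run:
```python
from h import *
np.set_printoptions(precision=1,suppress=True)
dd=pickle.load(open("d0.pkl","rb"))
for n,box in(("scene",(270,350,250,340)),("side",(310,375,175,250))):
    a=dd[n];m=np.zeros(a["color"].shape[:2],np.uint8)
    g=a["color"].max(2)
    m[box[2]:box[3],box[0]:box[1]]=(g[box[2]:box[3],box[0]:box[1]]<75)*255
    pts=[];mast=[]
    for v in range(box[2],box[3]):
        for q in range(box[0],box[1]):
            o,d=ray(a,q,v);p=o+d*a["range_z"][v,q]
            if abs(p[2]-18)<5 and m[v,q]: pts.append((q,v))
            if 40<p[2]<180 and abs(p[0]-760)<60: mast.append(p)
    w=onz(a,pts,18,)[:,:2].astype(np.float32);print(n,len(w),cv2.minAreaRect(w),np.percentile(w,[.5,99.5],axis=0).ravel())
    mast=np.array(mast);print("mast",len(mast),np.median(mast,0),mast.min(0),mast.max(0))
```

```text
scene 1228 ((752.8530883789062, -41.53894805908203), (96.81108093261719, 116.0208511352539), 0.6638550162315369) [705.5 -99.  800.9  15.9]
mast 138 [778.4 -45.9 115.8] [766.5 -49.3  40.3] [781.6 -34.5 180. ]
side 728 ((745.59521484375, -43.15974807739258), (97.74105072021484, 118.07917022705078), 1.0428192615509033) [ 698.1 -101.8  793.8   15.2]
mast 175 [766.6 -44.5 114.9] [760.9 -50.   41.4] [778.6 -33.  179.7]
```

Emit:
{"method": "jog_arm", "body": {"series": [0,0,0,0,0,0.01,-1,0,0,0,0,0,0.04,-1,0,0,0,0,0,0.08,-1,0,0,0,0,0,0.115,-1,0,0,-0.08,0.004,-0.01,0.126,-1,0,0,-0.22,0.014,-0.032,0.126,-1,0,0,-0.38,0.025,-0.057,0.126,-1,0,0,-0.55,0.037,-0.084,0.126,-1,0,0,-0.72,0.049,-0.111,0.126,-1,0,0,-0.89,0.061,-0.138,0.126,-1,0,0,-1.06,0.073,-0.165,0.126,-1,0,0,-1.23,0.085,-0.192,0.126,-1,0,0,-1.4,0.096,-0.217,0.126,-1,0,0,-1.54,0.105,-0.238,0.126,-1,0,0,-1.63,0.111,-0.251,0.126,-1,0,0,-1.684,0.114,-0.258,0.126,-1,0,0,-1.684,0.114,-0.258,0.126,-1,0,0,-1.684,0.114,-0.258,0.126,-1]}}

```text
clock: 14.42
eef_pos: [586.5, -43.1, 156.3]
eef_rot: [-0.868, 1.571, 2.288]
wrist_force: [-0.1, 0.2, -0.6]
finger_gap: 45.6
```

```bash
python3 snap.py w9
python3 - <<'E'
from h import *
s=manip.read_state();d={"s":s}
for n in("scene","side"):
    d[n]=manip.camera(n);cv2.imwrite(f"pics/{n}9.png",d[n]["color"])
pickle.dump(d,open("d9.pkl","wb"))
c=lambda n,x,y,h:cv2.resize(d[n]["color"][y-h:y+h,x-h:x+h],(400,400),interpolation=cv2.INTER_CUBIC)
cv2.imwrite("pics/c9.png",np.hstack([c("scene",300,260,70),c("side",330,200,70)]))
E
```

```text
14.425 [-0.14  0.45  1.49  0.    1.21  1.42] [586.53 -43.07 156.34] [-0.87  1.57  2.29] [-0.08  0.25 -0.63] 45.64555857864505
```

View pics/w9.png

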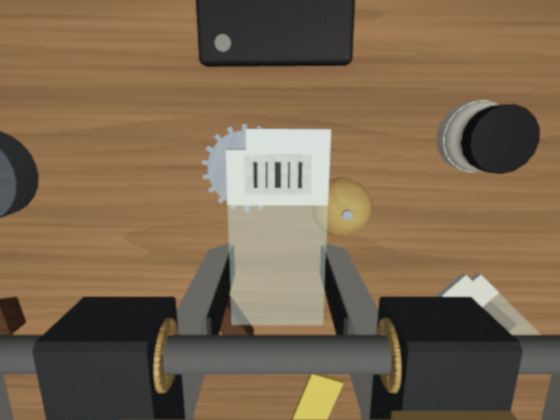

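View pics/c9.png

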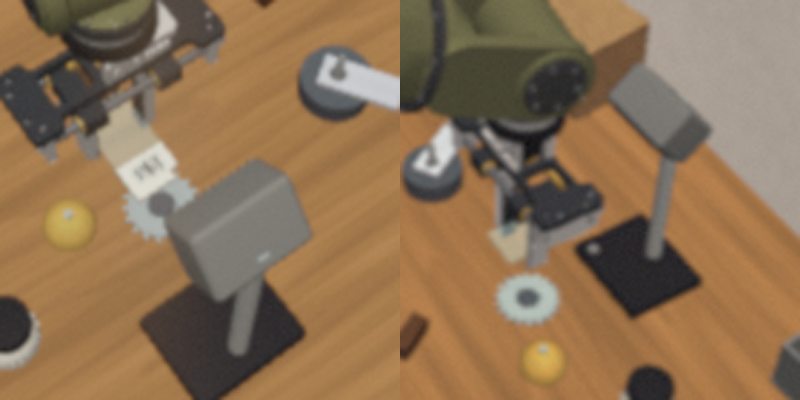

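View pics/side9.png

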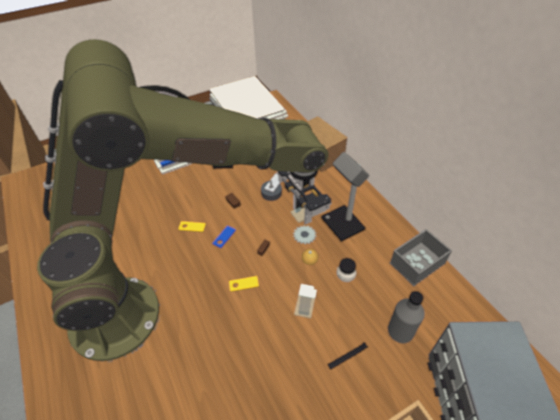

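The wrist view shows the plate held with its label up at (278,174), and the front edge of the reader foot from (199,64) to (353,64). That gives the reader pose directly in the wrist camera.

Run:
```python
from h import *
np.set_printoptions(precision=2,suppress=True)
s,c=pickle.load(open("w9.pkl","rb"));P=wpose(c,s)
g=c["color"].max(2);m=np.zeros(g.shape,np.uint8);m[0:80,170:380]=(g[0:80,170:380]<75)*255
ct=max(cv2.findContours(m,0,cv2.CHAIN_APPROX_NONE)[0],key=len)[:,0]
print(ct.min(0),ct.max(0))
bot=[];L=[];Rr=[]
for u in range(215,340): bot.append((u,np.nonzero(m[:80,u])[0].max()))
for v in range(5,52): q=np.nonzero(m[v])[0];L.append((q.min(),v));Rr.append((q.max(),v))
# top edge vs side wall: print brightness column
print(c["color"][54:70,280].max(1))
for nm,a in(("bot",bot),("L",L),("R",Rr)):
    for z in(18,0):
        w=onz(c,a,z,P)[:,:2].astype(np.float32);l=cv2.fitLine(w,cv2.DIST_HUBER,0,.01,.01).ravel();print(nm,z,l,np.degrees(np.arctan2(l[1],l[0])))
w=onz(c,[(278.3,174.3)],156,P);print("label",w, s["eef_pos"])
```

```text
[196   0] [354  66]
[ 53  54  54  53  52  47  47  35  32  21  22  47  93 123 130 132]
bot 18 [  0.01  -1.   698.21 -53.94] -89.23124
bot 0 [  0.01  -1.   700.27 -41.02] -89.23122
L 18 [  1.     0.02 718.4   18.01] 1.1285866
L 0 [  1.     0.02 721.86  21.65] 1.1285954
R 18 [  1.     0.03 728.49 -98.51] 1.6269842
R 0 [   1.      0.03  732.56 -101.89] 1.62773
label [[635.06 -43.39 156.  ]] [586.53 -43.07 156.34]
```

Run:
```python
from h import *
s,c=pickle.load(open("w9.pkl","rb"))
cv2.imwrite("pics/c10.png",cv2.resize(c["color"][0:80,180:370],(760,320),interpolation=cv2.INTER_CUBIC)*1)
x=cv2.imread("pics/c10.png");cv2.imwrite("pics/c10.png",cv2.convertScaleAbs(x,alpha=2.5))
```

```text
(no output)
```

View pics/c10.png

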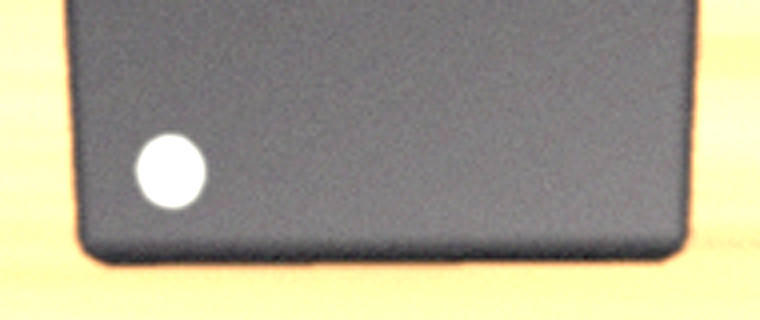

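Emit:
{"method": "jog_arm", "body": {"series": [0,0,0,0.0015,0.0006,0.0002,-1,0,0,0,0.003,0.0012,0.0002,-1,0,0,0,0.003,0.0012,0.0002,-1,0,0,0,0.003,0.0012,0.0002,-1,0,0,0,0.003,0.0012,0.0002,-1,0,0,0,0.003,0.0012,0.0002,-1]}}

```text
clock: 15.32
eef_pos: [589.7, -42.2, 156.4]
eef_rot: [-2.912, 1.571, 0.243]
wrist_force: [0.6, -0.4, 0.2]
finger_gap: 45.6
```

```bash
python3 snap.py w10
python3 - <<'E'
from h import *
from scipy.spatial.transform import Rotation as R
np.set_printoptions(precision=3,suppress=True)
s,c=pickle.load(open("w10.pkl","rb"));P=wpose(c,s)
print("label",onz(c,[(278.3,174.3)],156,P));print(R.from_euler("xyz",s["eef_rot"]).as_matrix(),s["qd"])
s2,c2=pickle.load(open("w8.pkl","rb"))
for k in(c2,c):
    im=cv2.cvtColor(k["color"],cv2.COLOR_BGR2HSV);m=cv2.inRange(im,(0,0,185),(179,40,255));m[:125]=0;m[210:]=0;m[:,:225]=0;m[:,332:]=0
    print(cv2.boundingRect(cv2.findNonZero(m)))
a=manip.camera("scene");o=cv2.resize(a["color"][190:330,220:400],(720,560),interpolation=cv2.INTER_CUBIC);cv2.imwrite("pics/c11.png",o)
E
```

```text
15.325 [-0.13  0.45  1.48  0.    1.21  1.42] [589.69 -42.22 156.36] [-2.91  1.57  0.24] [ 0.58 -0.37  0.19] 45.61539942489029
label [[638.211 -42.622 156.   ]]
[[ 0.     0.013 -1.   ]
 [ 0.    -1.    -0.013]
 [-1.    -0.    -0.   ]] [ 0.    -0.001 -0.001  0.     0.001 -0.   ]
(225, 129, 106, 78)
(225, 129, 106, 81)
```

View pics/c11.png

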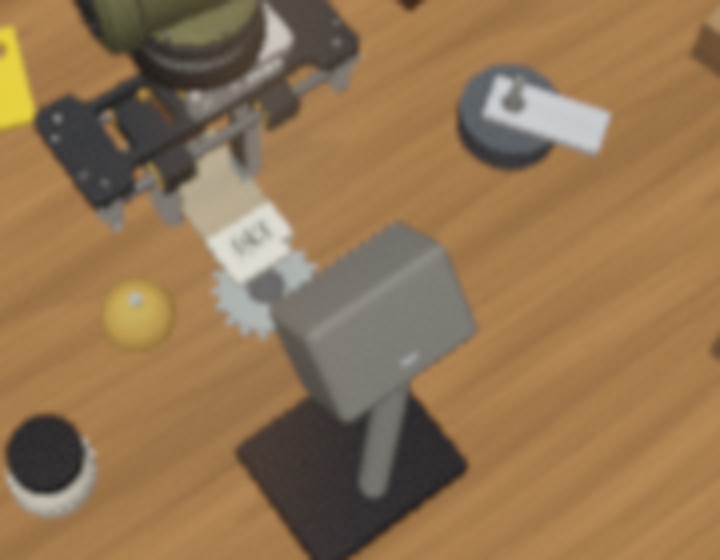

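The plate is at the spot, level and still, with its label facing up and its frosted end toward the reader. The tag lies on the disc with the post through its eye. Handing in.

```bash
python3 -c "
from cell import manip
print(manip.sign_off())"
```

```text
the job is handed in; nothing more can be done
None
```

The job is done and handed in at about 15.4 s. The silver tag is on the spindle and released, and the arm is holding the label-up lens plate in front of the reader.

- **Tag:** I gripped it near its tail, lowered it over the post until it sat on the disc, and let go. The last scene picture shows it lying flat on the disc with the post through its eye.
- **Plate:** I took the plate with the striped label on top and the notch at the left. I gripped it by its clear part and turned it to face the reader.
- **Last checks:** The label measured at about (638, -43, 156) mm. The reader spot worked out at about (638, -42, 156) from the reader foot as seen by the wrist camera. The tool points straight down to within rounding, the joints are still, the wrist force is under 1 N, and the plate did not shift in the grip.
- **Disagreement:** The scene and side cameras differed by about 7 mm in x on the reader's position. I used the wrist camera's value, which falls between them, so the label distance is uncertain by a few mm.
- **Not checked:** The reader's window itself was not visible in any view. The spot is worked out from the reader's foot and head.

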